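Put four mixed-up spare parts back on their own stock plates

ROBOT

A 6-joint arm with a two-finger parallel gripper is mounted at the origin on the work surface. World frame = base frame: x ahead of the robot, y to its left, z up, the work surface at z = 0. Lengths are in m, angles in rad, forces in N, time in s.
With the tool pointing down it reaches from about 0.425 to 0.95 m from the base axis. Payload 14.7 kg.
Tool frame: the origin (TCP) lies between the finger pads, 19 mm behind the fingertips; this is the grasp point; z points along the fingers, y is the line along which they close (so a half turn about z gives the same grasp; the last joint's range is limited). The gripper opens to 85 mm and grips with 20 to 120 N. Pads are 22 mm wide; open, the fingers measure 114 mm over their backs; the gripper's body (76 mm by 85 mm) begins 54 mm behind the grasp point. The pads swing forward as they close: fully open they stand 13 mm farther back than shut.
Start: joints at [-1.295, 0.48, 1.596, -0, 1.065, -0.047], TCP at [0.206, -0.616, 0.25] pointing down, gripper open.
Joint ranges: [-2.75, 2.75], [-0.82, 2.05], [0.23, 2.67], [-1.56, 4.7], [0.09, 2.69], [-2.92, 2.92]. Speed limits (rad/s): [1.89, 1.89, 2.39, 3.01, 3.01, 3.01].

INTERFACE

Orientations are given as [roll, pitch, yaw] about the fixed x, y, z axes, in that order (R = Rz(yaw) Ry(pitch) Rx(roll)).
In Python, from rig import * gives the robot as it stands.
- The arm moves only by the tool servo_tool, never from a script. Its argument "rows" is text: rows parted by semicolons, each of 7 numbers parted by spaces: the shift along the tool's x, y, z scaled (see below), then the turn, a rotation vector about the tool's x, y, z scaled (see below), then the finger opening in mm, from 0 to 85.4. A call has 1 to 8 rows; each row is the pose to reach, as a shift and turn from the pose commanded when the call began, along the tool's axes at that moment, turning the shorter way round; what a row does not reach only later rows make up. The controller multiplies each number of a shift by 75 cm and each number of a turn by pi rad. A row lasts 1/12 s, in which the tool goes at most 41.7 mm and 7.16 degrees, less where a joint would pass 70% of its speed; a pose out of reach is approached as far as the arm can. A call with a number of a shift or a turn outside -1 to 1 is refused whole. A call with a gripper value outside its range is refused whole. The fingers move at their own pace and stop on an object; "squeeze" is the grip in N (left out, the last holds). Time passes only in rows, so rows that repeat a pose let the fingers close. It gives the time, the measured TCP pose, the force, the opening and the grip force at its end, in the units of the state.
- state(): the state, without advancing time (a new reading comes with each control period).
- read_camera(name): name is "side" or "top"; returns a dict with "frame" (384x512x3 uint8, blue, green, red), "fx", "fy", "cx", "cy" (pixels), "distortion" ([k1, k2, p1, p2, k3] as OpenCV has them; the pictures are not rectified), "extrinsics" (4x4, takes a point from world to camera coordinates). Camera axes: x right, y down, z forward; pixel columns grow to the right and rows downward; lengths in m; the calibration is good to about 2 mm. A picture is of the moment at which its call begins. There is no depth.
- finish_job(): hands the job in; it is judged then, once.
The state is a dict: "t": time; "qpos": joint angles; "joint_velocities": joint speeds; "tau": joint torques, N m; "ee_pos": TCP position; "tool_rot": TCP orientation; "contact_force": force on the tool from outside, world axes, zero at the start; "moment": the same for the moment, N m; "finger_gap": finger opening in m; "finger_force": force on a finger pad.
Only numpy, scipy, OpenCV 4.12 (cv2) and the standard library are available. Lean on these libraries where they do the work, as an engineer would, in place of code of your own. Each camera call takes 0.05 s, during which the arm holds its last target. There are 200 camera calls.

TASK

The four yellow spare parts have each been put on another part's plate. Bring every part to the plate whose little drawing shows it, lying or standing flat as it does now and centred in the bordered square; the bare rubber mat is a free spot for parking a part during the swaps, and is empty again at the end. Set the parts down without dropping or tipping them, and leave the tin where it stands.

Things in the scene. Friction and masses are not known exactly. Their poses are not given: they have to be found in the camera images.
- link: yellow steel link bar lying flat, dogbone seen from above, 110 mm long (x): two round bosses, 34 mm diameter, 36 mm high, centred at x = -38 and +38 mm, joined by a web 18 mm wide (y), from 4 to 30 mm high, free for the fingers over 42 mm of length. Origin: centre of underside; z up. 0.5 kg. Grip across the web, TCP 24 mm above the origin
- bush: yellow steel plain bush, a short thick tube on end: 50 mm outer, 30 mm inner diameter, 45 mm high. Origin: centre of underside; z up. About 0.45 kg. Grip across the outside, TCP about 28 mm above the origin
- nut: yellow large hexagon nut lying flat: 50 mm across flats, 58 mm across corners, 32 mm high, dark 32 mm disc (its bore) on top. Two flats face its +y and -y, the others follow every 60 degrees. Origin: centre of underside; z up. About 0.4 kg. Grip across flats, TCP about 24 mm above the origin
- yoke: yellow yoke, U-shaped seen from above, 36 mm high, 60 mm along x (-30 to +30), 50 mm along y: a bridge 20 mm thick at the -x end and two cheeks 14 mm thick reaching to +x, 22 mm apart. Origin: centre of underside; z up. About 0.5 kg. Grip across the outside of the cheeks (along y) over the origin, TCP about 26 mm above it
- link_place: fixed white plate, 155 mm (x) by 120 mm (y), 6 mm thick, with a thin dark border round a 116 mm square, the part's place. In the 35 mm strip on the -x side (towards the robot) a small dark drawing shows the part that belongs here: a dogbone, 84 mm long. Origin: under the centre of the square, at table height; x points away from the drawing
- bush_place: fixed white plate, 155 mm (x) by 120 mm (y), 6 mm thick, with a thin dark border round a 116 mm square, the part's place. In the 35 mm strip on the -x side (towards the robot) a small dark drawing shows the part that belongs here: a thin round ring, 31 mm. Origin: under the centre of the square, at table height; x points away from the drawing
- nut_place: fixed white plate, 155 mm (x) by 120 mm (y), 6 mm thick, with a thin dark border round a 116 mm square, the part's place. In the 35 mm strip on the -x side (towards the robot) a small dark drawing shows the part that belongs here: a solid dark hexagon, 33 mm. Origin: under the centre of the square, at table height; x points away from the drawing
- yoke_place: fixed white plate, 155 mm (x) by 120 mm (y), 6 mm thick, with a thin dark border round a 116 mm square, the part's place. In the 35 mm strip on the -x side (towards the robot) a small dark drawing shows the part that belongs here: a U, 30 mm. Origin: under the centre of the square, at table height; x points away from the drawing
- mat: fixed bare black rubber mat, 120 mm square, 6 mm thick: the free spot, empty at the start. Origin: centre of its underside, at table height
- tin: plain metal tin standing loose among the plates, 68 mm diameter, 90 mm high. It is only in the way; leave it. Origin: centre of its underside
Not all that is in view belongs to the job. What is shaped like the bush but blue or green is not meant.

How it is judged:
By the outcome, as a careful person would: the job done as asked, in the order asked, and still so for the second after the job is handed in, with the robot touching nothing.
It also fails if it takes over 131 s, if anything falls off the work surface, if the arm or the gripper's body presses on something with over 40 N, if the wrist force passes 120 N, or if a joint passes its speed limit or range.

## Working session

There is one attempt and no reset: what is moved stays moved. The work goes in short steps, Python scripts to look and compute and a tool call to move; the robot and the scene stay as the last step left them, time stands still between calls to the robot, and variables do not carry over. Pictures are saved under pics/ and viewed, at most 14 in all, crops included, and the job is handed in when it is done.

Besides the shell and the picture viewer there is one more tool, called after "Emit:" in YAML: its name, and indented under it one key for each argument. servo_tool: Moves the arm, as the interface text tells. Its arguments: {"type":"object","properties":{"rows":{"type":"string"},"squeeze":{"type":"number"}},"required":["rows"]}

```bash
mkdir -p pics; ls; python3 - <<'E'
from rig import *
import cv2,numpy as np
for n in("top","side"):
    c=read_camera(n); cv2.imwrite(f"pics/{n}0.png",cv2.resize(c["frame"],None,fx=1.5,fy=1.5,interpolation=cv2.INTER_CUBIC))
    np.savez(n+"0.npz",**{k:np.array(v) for k,v in c.items()})
    print(n,c["fx"],c["fy"],c["cx"],c["cy"],c["distortion"],np.round(c["extrinsics"],3).tolist())
print(state())
E
```

```text
pics
top 356.68283189592853 356.68283189592853 256.282957286319 191.29120734218498 [0.01381788 0.         0.         0.         0.        ] [[0.017, -1.0, -0.015, 0.001], [-0.996, -0.016, -0.083, 0.575], [0.083, 0.016, -0.996, 0.674], [0.0, 0.0, 0.0, 1.0]]
side 398.1814160729993 398.1814160729993 257.9457254403069 188.30790080736537 [0.03441953 0.         0.         0.         0.        ] [[-0.838, -0.545, 0.003, 0.494], [-0.292, 0.445, -0.847, 0.223], [0.46, -0.711, -0.532, 0.563], [0.0, 0.0, 0.0, 1.0]]
{'t': 0.1, 'qpos': array([-1.29461226e+00,  4.80752683e-01,  1.59680257e+00, -9.05513174e-06,
        1.06514106e+00, -4.65952587e-02]), 'joint_velocities': array([ 1.30656691e-04, -1.52788355e-03, -1.92201734e-03,  2.30700680e-05,
        1.90677484e-03, -3.78171404e-04]), 'tau': array([-3.21137613e-04, -9.52258515e+01, -4.31040788e+01, -1.09958585e-04,
        5.28972785e-03,  3.97731844e-05]), 'ee_pos': array([ 0.2061048 , -0.61608093,  0.24945033]), 'tool_rot': array([-3.14048982e+00, -4.34984205e-05,  3.22783688e-01]), 'contact_force': array([-0.73509065,  0.65447572, -0.69259027]), 'moment': array([-0.04949752,  0.00895005, -0.02499234]), 'finger_force': 0.0, 'finger_gap': 0.08563858352651933}
```

View pics/top0.png

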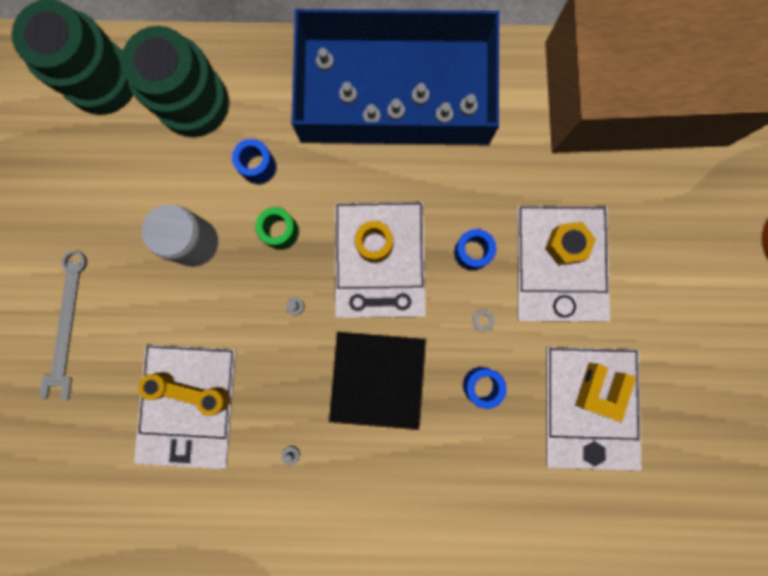

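View pics/side0.png

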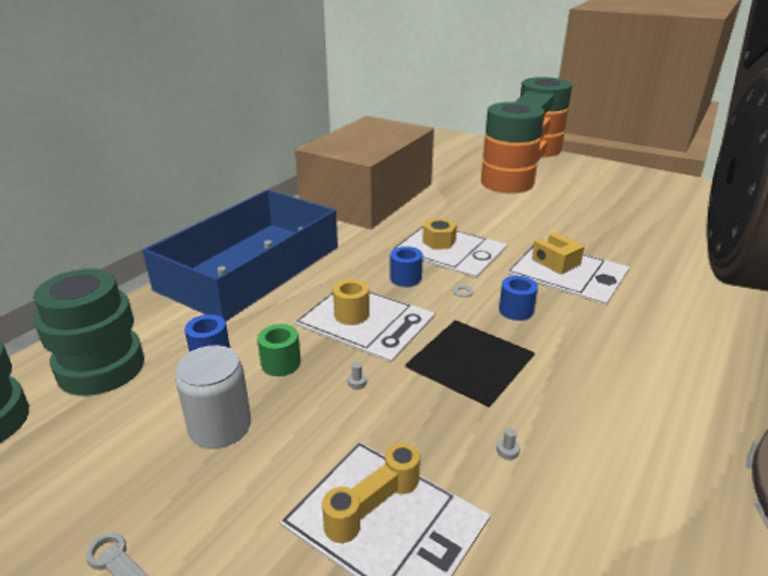

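The top view (768x576) shows bush on link_place (374,241), nut on bush_place (571,242), link on yoke_place (183,393), yoke on nut_place (606,392). The mat is at (378,380) and the tin at (172,232). Possible mix-ups for the bush are the blue rings (252,160), (475,250), (485,388) and the green one (275,228). The yellow ring at (374,241) is the one I want.

Plan: yoke→mat, nut→nut_place, bush→bush_place, link→link_place, yoke→yoke_place.

```bash
cat > h.py <<'E'
import cv2,numpy as np
from scipy.optimize import minimize
S=4
def proj(c,P):
    E=np.array(c["extrinsics"]);K=np.array([[c["fx"],0,c["cx"]],[0,c["fy"],c["cy"]],[0,0,1]],float)
    return cv2.projectPoints(np.float64(P).reshape(-1,1,3),cv2.Rodrigues(E[:3,:3])[0],E[:3,3],K,np.float64(c["distortion"]))[0][:,0]
def unproj(c,uv,z):
    E=np.array(c["extrinsics"]);K=np.array([[c["fx"],0,c["cx"]],[0,c["fy"],c["cy"]],[0,0,1]],float)
    n=cv2.undistortPoints(np.float64(uv).reshape(-1,1,2),K,np.float64(c["distortion"]))[:,0]
    d=np.c_[n,np.ones(len(n))]@E[:3,:3];o=-E[:3,:3].T@E[:3,3]
    return o+d*((z-o[2])/d[:,2])[:,None]
def circ(x,r,n=40,a0=0):
    a=np.arange(n)*2*np.pi/n+a0;return np.c_[x+r*np.cos(a),r*np.sin(a)]
def box(x0,x1,y0,y1):return np.array([[x0,y0],[x1,y0],[x1,y1],[x0,y1]],float)
PARTS=dict(link=[(circ(-.038,.017),0,.036),(circ(.038,.017),0,.036),(box(-.038,.038,-.009,.009),.004,.03)],
 bush=[(circ(0,.025),0,.045)],nut=[(circ(0,.05/3**.5,6),0,.032)],
 yoke=[(box(-.03,-.01,-.025,.025),0,.036),(box(-.03,.03,.011,.025),0,.036),(box(-.03,.03,-.025,-.011),0,.036)],
 tin=[(circ(0,.034),0,.09)])
def sil(c,part,x,y,a,z0):
    m=np.zeros((384*S,512*S),np.uint8);R=np.array([[np.cos(a),-np.sin(a)],[np.sin(a),np.cos(a)]])
    for b,l,h in PARTS[part]:
        q=b@R.T+[x,y];P=np.r_[np.c_[q,np.full(len(q),z0+l)],np.c_[q,np.full(len(q),z0+h)]]
        u=(proj(c,P)+.5)*S-.5
        cv2.fillConvexPoly(m,np.round(cv2.convexHull(np.float32(u))).astype(np.int32),255)
    return m
def yellow(c):
    f=cv2.resize(c["frame"],None,fx=S,fy=S,interpolation=cv2.INTER_CUBIC);h=cv2.cvtColor(f,cv2.COLOR_BGR2HSV)
    return cv2.inRange(h,(15,165,60),(32,255,255))
def blob(m,c,x,y,z=.02):
    cs,_=cv2.findContours(m,cv2.RETR_EXTERNAL,cv2.CHAIN_APPROX_NONE);p=(proj(c,[[x,y,z]])[0]+.5)*S
    cs=[k for k in cs if cv2.contourArea(k)>150*S*S/4 and np.linalg.norm(k[:,0]-p,axis=1).min()<18*S]
    o=np.zeros_like(m)
    if cs:cv2.drawContours(o,[max(cs,key=cv2.contourArea)],-1,255,-1)
    return o
def fit(c,part,x,y,angs,z0=.006):
    t=blob(yellow(c),c,x,y)
    def cost(p):
        s=sil(c,part,p[0],p[1],p[2],z0);return 1-np.count_nonzero(s&t)/max(1,np.count_nonzero(s|t))
    best=None
    for a in angs:
        r=minimize(cost,[x,y,a],method="Nelder-Mead",options=dict(initial_simplex=[[x,y,a],[x+.01,y,a],[x,y+.01,a],[x-.004,y-.004,a+.2]],maxiter=120,xatol=1e-4,fatol=1e-4))
        if best is None or r.fun<best.fun:best=r
    return best.x,1-best.fun
E
cat > m1.py <<'E'
from h import *
C={n:dict(np.load(n+"0.npz")) for n in("top","side")}
t=C["top"]
for n,uv in dict(link=(183,393),bush=(374,241),nut=(571,242),yoke=(606,392)).items():
    g=unproj(t,np.array([uv])/1.5,.04)[0]
    k=np.arange(8)*np.pi/4 if n=="yoke" else ([0,.5] if n=="nut" else [0,.8,1.6,2.4] if n=="link" else [0])
    for cn,c in C.items():
        p,i=fit(c,n,g[0],g[1],k);print(n,cn,np.round(p,4),"iou",round(i,3))
for n,uv,dark in (("link_place",(395,220),0),("bush_place",(540,220),0),("yoke_place",(160,420),0),("nut_place",(570,350),0),("mat",(378,380),1)):
    w=unproj(t,np.array([uv])/1.5,.006)
    if n=="mat":w0=w
    for cn,c in C.items():
        h=cv2.cvtColor(c["frame"],cv2.COLOR_BGR2HSV)
        m=cv2.inRange(h,(0,0,0),(180,255,45)) if dark else cv2.inRange(h,(0,0,120),(180,45,255))
        k,l,st,_=cv2.connectedComponentsWithStats(m)
        ctr=np.round(proj(c,w)[0]).astype(int)
        # union of comps near plate centre
        if dark: pts=np.argwhere(l==l[ctr[1],ctr[0]])[:,::-1]
        else:
            W=np.array([unproj(c,p[None],.006)[0] for p in []]) 
            pts=np.argwhere(m>0)[:,::-1]
            X=unproj(c,pts,.006)[:,:2];pts=pts[np.linalg.norm(X-w[0,:2],axis=1)<.17]
            mm=np.zeros_like(m);mm[pts[:,1],pts[:,0]]=255
            mm=cv2.morphologyEx(mm,cv2.MORPH_CLOSE,np.ones((5,5)));k,l,st,_=cv2.connectedComponentsWithStats(mm)
            pts=np.argwhere((l==1+np.argmax(st[1:,4]))&(mm>0))[:,::-1]
        X=unproj(c,pts,.006)[:,:2]
        r=cv2.minAreaRect(np.float32(X*1000));print(n,cn,np.round(r[0],1),np.round(r[1],1),round(r[2],1),"touch edge" if pts[:,1].max()>381 else "")
E
python3 m1.py
```

```text
link top [0.4348 0.2655 1.3677] iou 0.808
link side [0.4361 0.2612 0.    ] iou 0.0
bush top [0.6337 0.0257 0.0349] iou 0.826
bush side [0.633  0.0245 0.    ] iou 0.0
nut top [ 0.6361 -0.232   0.6394] iou 0.858
nut side [ 0.6353 -0.2268  0.    ] iou 0.0
yoke top [ 0.4488 -0.2708 -0.3187] iou 0.772
yoke side [ 0.4473 -0.2676  0.    ] iou 0.0
link_place top [614.6  18.2] [153.3 118.5] 2.1 
link_place side [611.6  21.8] [156.3 124.2] 2.0 
bush_place top [ 612.8 -226.2] [151.7 119.5] 0.6 
bush_place side [ 609.7 -222.5] [156.1 127.7] 1.1 
yoke_place top [382.  272.9] [120.3  85.7] 87.7 
yoke_place side [413.3 273.9] [124.1 155.6] 87.5 touch edge
nut_place top [ 423.1 -263.3] [154.4 119.3] 0.1 
nut_place side [ 419.9 -247.7] [158.3 145.7] 2.3 
mat top [453.9  18.3] [115.7 115.6] 86.2 
mat side [450.8  21.8] [119.  117.3] 86.4
```

```bash
python3 - <<'E'
from h import *
C={n:dict(np.load(n+"0.npz")) for n in("top","side")}
def hs(c,pts):
    h=cv2.cvtColor(c["frame"],cv2.COLOR_BGR2HSV)
    return [h[int(v/1.5),int(u/1.5)].tolist() for u,v in pts]
print("top yel",hs(C["top"],[(183,393),(590,405),(555,240),(360,241)]),"wood",hs(C["top"],[(250,300),(450,480),(690,300)]))
print("side yel",hs(C["side"],[(375,487),(350,310),(340,525),(440,242),(545,255),(570,262)]),"wood",hs(C["side"],[(250,500),(600,400),(470,200)]))
E
python3 - <<'E'
import sys;sys.path.insert(0,'.')
from h import *
C={n:dict(np.load(''+n+"0.npz")) for n in("top","side")}
f=C["top"]["frame"];s=C["side"]["frame"]
a=[cv2.resize(f[y:y+66,x:x+88],(396,297),interpolation=cv2.INTER_CUBIC) for x,y in((78,228),(205,130),(340,130),(360,228))]
cv2.imwrite('pics/crop1.png',np.vstack([np.hstack(a[:2]),np.hstack(a[2:])]))
E
```

```text
top yel [[22, 244, 186], [22, 240, 193], [22, 239, 187], [21, 241, 176]] wood [[19, 116, 173], [18, 114, 172], [18, 113, 185]]
side yel [[22, 158, 202], [21, 160, 147], [21, 159, 144], [21, 158, 137], [18, 85, 87], [21, 159, 104]] wood [[20, 78, 197], [20, 77, 205], [20, 78, 192]]
```

View pics/crop1.png

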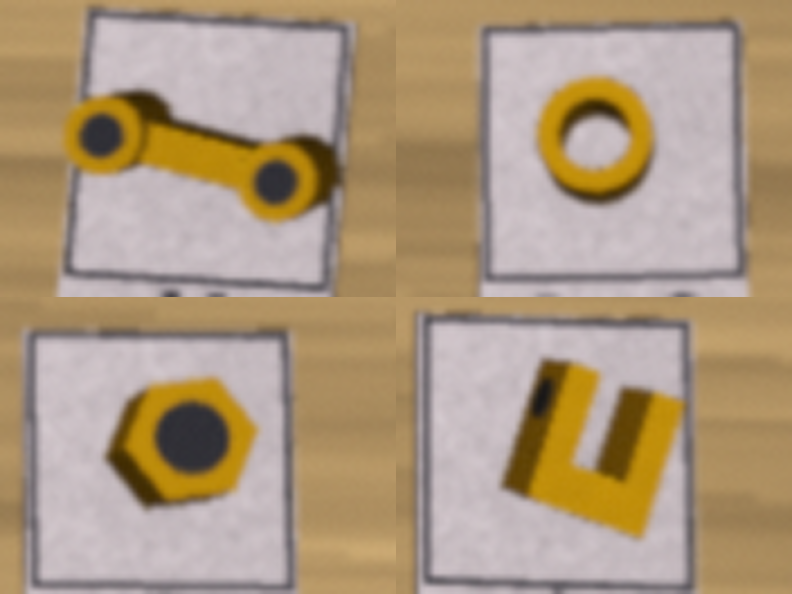

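The crop shows the parts as described, and the yellow ring is the bush. I'll fix the colour thresholds and read the border corners from the crop.

```bash
sed -i 's/return cv2.inRange(h,(15,165,60),(32,255,255))/return cv2.inRange(h,(12,165 if c["extrinsics"][2][2]<-.8 else 118,25),(35,255,255))/' h.py
python3 - <<'E'
s=open('m1.py').read().split("for n,uv,dark")[0]
s+='''
for n,q,o in (("yoke",[(88,10),(348,28),(327,287),(66,272)],(0,0,78,228)),("link",[(485,28),(738,24),(744,277),(487,278)],(396,0,205,130)),("bush",[(30,333),(289,333),(293,586),(34,587)],(0,297,340,130)),("nut",[(425,318),(690,323),(692,588),(426,583)],(396,297,360,228))):
    u=(np.array(q)-o[:2]+.5)/4.5-.5+o[2:]
    X=unproj(t,u,.006)[:,:2];e=(X[0]+X[1]-X[2]-X[3])/2
    print(n+"_place",np.round(X.mean(0),4),"sides",np.round(np.linalg.norm(X-np.roll(X,1,0),axis=1),4),"yaw",round(np.arctan2(e[1],e[0]),3))
'''
open('m2.py','w').write(s)
E
python3 m2.py
```

```text
link top [0.4348 0.2655 1.3677] iou 0.818
link side [0.4339 0.263  1.3575] iou 0.9
bush top [0.6337 0.0257 0.0349] iou 0.826
bush side [0.634  0.0219 0.0331] iou 0.894
nut top [ 0.6361 -0.232   0.6394] iou 0.858
nut side [ 0.6359 -0.2308  0.0941] iou 0.913
yoke top [ 0.4488 -0.2708 -0.3187] iou 0.773
yoke side [ 0.4451 -0.2732  6.1025] iou 0.884
yoke_place [0.4349 0.2712] sides [0.1141 0.1161 0.1126 0.1147] yaw -0.034
link_place [0.6338 0.0185] sides [0.1135 0.1144 0.1147 0.1147] yaw 0.034
bush_place [ 0.6324 -0.2276] sides [0.1146 0.1153 0.1137 0.1139] yaw 0.006
nut_place [ 0.4421 -0.2646] sides [0.1141 0.115  0.1136 0.1138] yaw -0.012
```

```bash
python3 - <<'E'
from h import *
t=dict(np.load("top0.npz"))
f=cv2.resize(t["frame"],None,fx=S,fy=S,interpolation=cv2.INTER_CUBIC)
y=yellow(t)
for n,p in dict(link=[.4348,.2655,1.3677],nut=[.6361,-.232,.6394],yoke=[.4488,-.2708,-.3187],bush=[.6337,.0257,0]).items():
    b=blob(y,t,*p[:2]);s=sil(t,n,*p,.006);print(n,np.count_nonzero(b)/16,np.count_nonzero(s)/16,np.count_nonzero(b&s)/16)
    for m,col in((b,(0,0,255)),(s,(255,0,0))):
        cv2.drawContours(f,cv2.findContours(m,0,2)[0],-1,col,1)
a=[f[y*4:y*4+264,x*4:x*4+352] for x,y in((78,228),(205,130),(340,130),(360,228))]
cv2.imwrite('pics/crop2.png',np.vstack([np.hstack(a[:2]),np.hstack(a[2:])]))
E
```

```text
link 802.0 982.0625 802.0
nut 639.75 750.25 639.75
yoke 796.0 1029.625 795.9375
bush 508.625 618.4375 508.625
```

View pics/crop2.png

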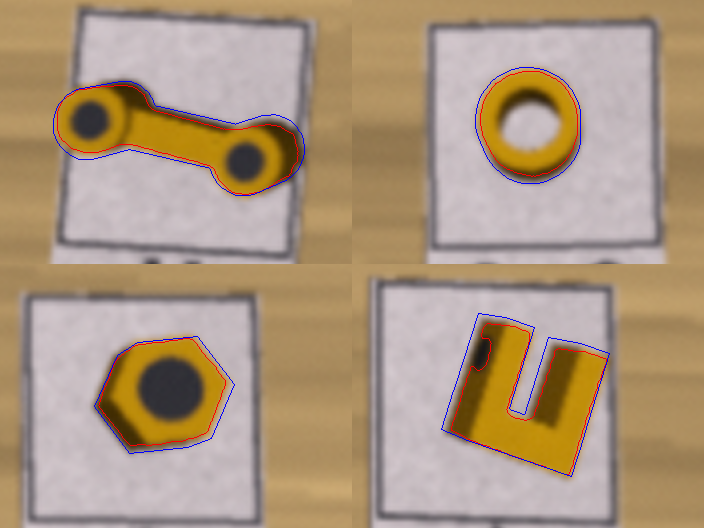

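```bash
sed -i 's/165 if/130 if/; s/else 118/else 95/' h.py
python3 - <<'E'
s=open('h.py').read()
s=s.replace("    def cost(p):","""    A=np.count_nonzero(sil(c,part,x,y,angs[0],z0))
    d=cv2.distanceTransform(255-t,cv2.DIST_L2,5)-cv2.distanceTransform(t,cv2.DIST_L2,5)
    t=np.uint8(d<=np.sort(d.ravel())[A])*255   # grow/shrink to the model's area
    def cost(p):""")
open('h.py','w').write(s)
E
python3 m2.py|head -8
```

```text
link top [0.434  0.2652 1.3273] iou 0.91
link side [0.4336 0.2644 1.3316] iou 0.968
bush top [0.6346 0.0255 0.0137] iou 0.978
bush side [0.6336 0.0236 0.0241] iou 0.974
nut top [ 0.6372 -0.2308  0.6389] iou 0.979
nut side [ 0.6363 -0.233   0.653 ] iou 0.957
yoke top [ 0.4465 -0.2719  5.9505] iou 0.956
yoke side [ 0.4457 -0.2746  5.9722] iou 0.963
```

```bash
cat > p.py <<'E'
import sys
from rig import *
import numpy as np
from scipy.spatial.transform import Rotation as R
# usage: p.py "x y z yaw" ... : rows from the measured pose; a new call starts at each argument (pose reached assumed)
s=state();p=s["ee_pos"];r=R.from_euler("xyz",s["tool_rot"])
print("at",np.round(p,4),np.round(s["tool_rot"],4),"F",np.round(s["contact_force"],1),"t",round(s["t"],2),"gap",round(s["finger_gap"],4),"q6",np.round(s["qpos"][5],2))
for a in sys.argv[1:]:
    *q,w=map(float,a.split());g=R.from_euler("xyz",[np.pi,0,w])
    print(np.round(r.inv().apply(np.array(q)-p)/.75,4),np.round((r.inv()*g).as_rotvec()/np.pi,4))
    p,r=np.array(q),g
E
python3 p.py ".446 -.2733 .12 -.322" ".446 -.2733 .032 -.322"
```

```text
at [ 0.2061 -0.6161  0.2495] [-3.1405 -0.      0.3228] F [-0.7  0.7 -0.7] t 0.1 gap 0.0856 q6 -0.05
[ 0.4483 -0.3318  0.173 ] [-3.000e-04  1.000e-04  2.052e-01]
[ 0.     -0.      0.1173] [0. 0. 0.]
```

Emit:
servo_tool:
  rows: "0.448 -0.332 0.173 0 0 0.205 85;0.448 -0.332 0.173 0 0 0.205 85;0.448 -0.332 0.173 0 0 0.205 85;0.448 -0.332 0.173 0 0 0.205 85;0.448 -0.332 0.173 0 0 0.205 85;0.448 -0.332 0.173 0 0 0.205 85;0.448 -0.332 0.173 0 0 0.205 85;0.448 -0.332 0.173 0 0 0.205 85"
  squeeze: 60

```text
t: 0.77
ee_pos: [0.3854, -0.3594, 0.1527]
tool_rot: [-3.142, 0.0, -0.322]
contact_force: [-0.0, -1.2, 0.4]
finger_gap: 0.0849
finger_force: 0.0
```

```bash
python3 p.py ".446 -.2733 .12 -.322" ".446 -.2733 .032 -.322"
```

```text
at [ 0.3854 -0.3594  0.1527] [-3.1415e+00  1.0000e-04 -3.2210e-01] F [-0.  -1.2  0.4] t 0.77 gap 0.0849 q6 1.08
[ 0.0403 -0.1345  0.0437] [-0.  0. -0.]
[ 0.     -0.      0.1173] [0. 0. 0.]
```

Emit:
servo_tool:
  rows: "0.04 -0.134 0.044 0 0 0 85;0.04 -0.134 0.044 0 0 0 85;0.04 -0.134 0.044 0 0 0 85;0.04 -0.134 0.044 0 0 0 85;0.04 -0.134 0.044 0 0 0 85;0.04 -0.134 0.044 0 0 0 85"

```text
t: 1.27
ee_pos: [0.445, -0.2754, 0.1203]
tool_rot: [3.142, 0.0, -0.321]
contact_force: [-0.2, -0.1, -0.5]
finger_gap: 0.0849
finger_force: 0.0
```

```bash
python3 p.py ".446 -.2733 .032 -.322"; python3 - <<'E'
from h import *
from rig import *
c=read_camera("side");cv2.imwrite("pics/s1.png",cv2.resize(c["frame"][100:300,200:460],None,fx=3,fy=3,interpolation=cv2.INTER_CUBIC))
E
```

```text
at [ 0.445  -0.2754  0.1203] [ 3.1415e+00  2.0000e-04 -3.2050e-01] F [-0.2 -0.1 -0.5] t 1.27 gap 0.0849 q6 1.28
[ 0.0004 -0.0032  0.1178] [0.     0.0001 0.0005]
```

View pics/s1.png

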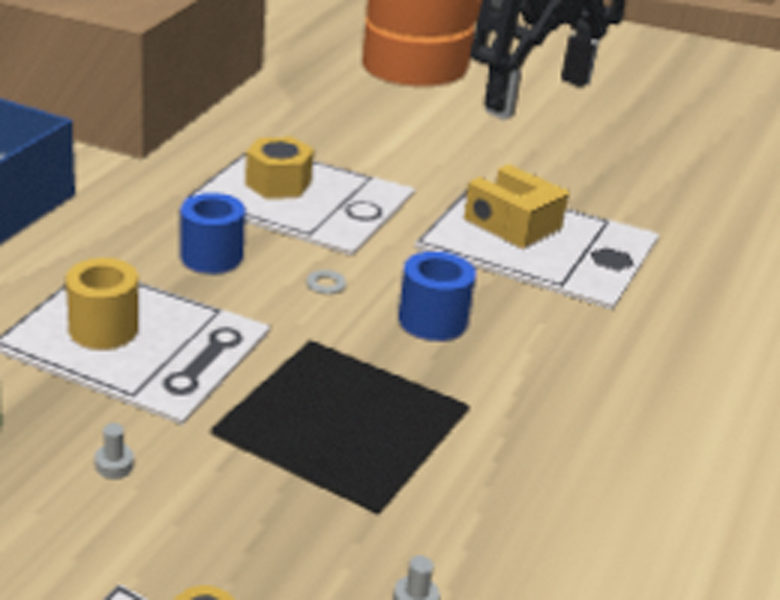

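The open gripper hangs above the yoke (fingers at about (500,90) and (580,60) in the crop, yoke at (515,205)), so I'll descend and grip.

Emit:
servo_tool:
  rows: "0 -0.003 0.04 0 0 0 85;0 -0.003 0.08 0 0 0 85;0 -0.003 0.105 0 0 0 85;0 -0.003 0.118 0 0 0 85;0 -0.003 0.118 0 0 0 85"

```text
t: 1.73
ee_pos: [0.4445, -0.2735, 0.0304]
tool_rot: [-3.141, 0.002, -0.323]
contact_force: [-1.4, 0.4, -0.0]
finger_gap: 0.0851
finger_force: 0.0
```

Emit:
servo_tool:
  rows: "0 0 0 0 0 0 40;0 0 0 0 0 0 40;0 0 0 0 0 0 40;0 0 0 0 0 0 40;0 0 0 0 0 0 40;0 0 0 0 0 0 40;0 0 0 0 0 0 40;0 0 0 0 0 0 40"
  squeeze: 60

```text
t: 2.4
ee_pos: [0.4464, -0.2738, 0.0333]
tool_rot: [3.141, -0.002, -0.321]
contact_force: [-2.7, -1.9, 10.9]
finger_gap: 0.0492
finger_force: 61.5
```

```bash
python3 p.py ".445 -.274 .12 -.322"  ".4535 .0175 .12 -.034" ".4535 .0175 .034 -.034"
```

```text
at [ 0.4464 -0.2738  0.0333] [ 3.1408e+00 -2.1000e-03 -3.2130e-01] F [-2.7 -1.9 10.9] t 2.4 gap 0.0492 q6 1.28
[-0.0014  0.0009 -0.1156] [ 0.0002 -0.0007  0.0002]
[-0.1122 -0.3723 -0.    ] [ 0.      0.     -0.0917]
[ 0.     -0.      0.1147] [0. 0. 0.]
```

Emit:
servo_tool:
  rows: "0 0 -0.02 0 0 0 40;0 0 -0.06 0 0 0 40;0 0 -0.1 0 0 0 40;0 0 -0.115 0 0 0 40;0 0 -0.115 0 0 0 40"
  squeeze: 80

```text
t: 2.82
ee_pos: [0.4473, -0.2741, 0.1215]
tool_rot: [3.14, -0.005, -0.321]
contact_force: [1.3, -0.3, -4.6]
finger_gap: 0.0488
finger_force: 87.8
```

Emit:
servo_tool:
  rows: "-0.028 -0.093 0 0 0 -0.022 40;-0.05 -0.14 0 0 0 -0.045 40;-0.07 -0.2 0 0 0 -0.068 40;-0.112 -0.372 0 0 0 -0.092 40;-0.112 -0.372 0 0 0 -0.092 40;-0.112 -0.372 0 0 0 -0.092 40;-0.112 -0.372 0 0 0 -0.092 40;-0.112 -0.372 0 0 0 -0.092 40"

```text
t: 3.48
ee_pos: [0.4536, 0.0242, 0.1176]
tool_rot: [-3.141, 0.0, -0.027]
contact_force: [-0.4, -0.4, -4.8]
finger_gap: 0.0484
finger_force: 87.8
```

Emit:
servo_tool:
  rows: "0 0 0 0 0 0 40;0 0 0 0 0 0 40"

```text
t: 3.65
ee_pos: [0.4538, 0.0184, 0.1176]
tool_rot: [3.141, 0.001, -0.031]
contact_force: [-0.6, -0.5, -5.1]
finger_gap: 0.0484
finger_force: 87.8
```

```bash
python3 p.py ".4535 .0175 .12 -.034" ".4535 .0175 .034 -.034"
```

```text
at [0.4538 0.0184 0.1176] [ 3.1415e+00  7.0000e-04 -3.0700e-02] F [-0.6 -0.5 -5.1] t 3.65 gap 0.0484 q6 1.58
[-0.0003  0.0012 -0.0032] [0.     0.0002 0.0011]
[ 0.     -0.      0.1147] [0. 0. 0.]
```

Emit:
servo_tool:
  rows: "0 0.001 0.03 0 0 0 40;0 0.001 0.07 0 0 0 40;0 0.001 0.095 0 0 0 40;0 0.001 0.105 0 0 0 40;0 0.001 0.109 0 0 0 40;0 0.001 0.11 0 0 0 40;0 0.001 0.11 0 0 0 40;0 0.001 0.11 0 0 0 40"

```text
t: 4.32
ee_pos: [0.4548, 0.0171, 0.0365]
tool_rot: [-3.142, -0.002, -0.033]
contact_force: [-0.2, 0.3, -4.6]
finger_gap: 0.0489
finger_force: 87.5
```

Emit:
servo_tool:
  rows: "0 0 0.001 0 0 0 40;0 0 0.0015 0 0 0 40;0 0 0.002 0 0 0 40;0 0 0.002 0 0 0 40"

```text
t: 4.65
ee_pos: [0.4542, 0.0175, 0.0343]
tool_rot: [3.142, -0.0, -0.032]
contact_force: [-0.9, 0.1, -5.9]
finger_gap: 0.0485
finger_force: 87.5
```

Emit:
servo_tool:
  rows: "0 0 0.001 0 0 0 40;0 0 0.001 0 0 0 40;0 0 0.002 0 0 0 40;0 0 0.002 0 0 0 40;0 0 0.002 0 0 0 40"

```text
t: 5.07
ee_pos: [0.4542, 0.0175, 0.0334]
tool_rot: [-3.142, -0.001, -0.032]
contact_force: [-5.4, 0.3, 25.0]
finger_gap: 0.0486
finger_force: 91.5
```

Emit:
servo_tool:
  rows: "0 0 -0.001 0 0 0 60;0 0 -0.001 0 0 0 85;0 0 -0.001 0 0 0 85;0 0 -0.001 0 0 0 85;0 0 -0.001 0 0 0 85;0 0 -0.001 0 0 0 85"

```text
t: 5.57
ee_pos: [0.4541, 0.0174, 0.0332]
tool_rot: [-3.142, 0.0, -0.032]
contact_force: [-0.4, 0.7, -0.7]
finger_gap: 0.0848
finger_force: 0.0
```

Emit:
servo_tool:
  rows: "0 0 -0.04 0 0 0 85;0 0 -0.08 0 0 0 85;0 0 -0.116 0 0 0 85;0 0 -0.116 0 0 0 85;0 0 -0.116 0 0 0 85"

```text
t: 5.98
ee_pos: [0.4551, 0.0174, 0.1216]
tool_rot: [-3.142, -0.003, -0.032]
contact_force: [-0.6, 0.9, -0.5]
finger_gap: 0.0848
finger_force: 0.0
```

```bash
python3 p.py ".6368 -.232 .12 -.401" ".6368 -.232 .030 -.401"
```

```text
at [0.4551 0.0174 0.1216] [-3.1416 -0.0032 -0.0322] F [-0.6  0.9 -0.5] t 5.98 gap 0.0848 q6 1.57
[0.2528 0.3245 0.0029] [-0.0002 -0.001   0.1174]
[ 0.   -0.    0.12] [0. 0. 0.]
```

Emit:
servo_tool:
  rows: "0.253 0.324 0.003 0 -0.001 0.117 85;0.253 0.324 0.003 0 -0.001 0.117 85;0.253 0.324 0.003 0 -0.001 0.117 85;0.253 0.324 0.003 0 -0.001 0.117 85;0.253 0.324 0.003 0 -0.001 0.117 85;0.253 0.324 0.003 0 -0.001 0.117 85;0.253 0.324 0.003 0 -0.001 0.117 85;0.253 0.324 0.003 0 -0.001 0.117 85"

```text
t: 6.65
ee_pos: [0.6382, -0.2359, 0.1165]
tool_rot: [3.141, 0.002, -0.402]
contact_force: [-1.7, 0.2, 0.5]
finger_gap: 0.0847
finger_force: 0.0
```

Emit:
servo_tool:
  rows: "0 0 0 0 0 0 85;0 0 0 0 0 0 85"

```text
t: 6.82
ee_pos: [0.6353, -0.2321, 0.116]
tool_rot: [3.141, 0.005, -0.401]
contact_force: [-0.3, 1.0, -0.3]
finger_gap: 0.0848
finger_force: 0.0
```

```bash
python3 p.py ".6368 -.232 .030 -.401"; python3 - <<'E'
from h import *
from rig import *
for n in("side","top"):
    c=read_camera(n);print(n,fit(c,"yoke",.454,.0175,[0]))
    np.savez(n+"1.npz",**{k:np.array(v) for k,v in c.items()})
E
```

```text
at [ 0.6353 -0.2321  0.116 ] [ 3.1411  0.0055 -0.4011] F [-0.3  1.  -0.3] t 6.82 gap 0.0848 q6 1.58
[ 0.0024 -0.001   0.1147] [ 0.0002  0.0017 -0.    ]
side (array([ 0.45297143,  0.01834722, -0.03759471]), np.float64(0.9867443476401732))
top (array([ 0.45407425,  0.01856498, -0.02454664]), np.float64(0.9405040270200052))
```

The cameras put the yoke on the mat at the commanded place within 1 mm. Next is the nut.

Emit:
servo_tool:
  rows: "0.002 -0.001 0.04 0 0.002 0 85;0.002 -0.001 0.08 0 0.002 0 85;0.002 -0.001 0.105 0 0.002 0 85;0.002 -0.001 0.115 0 0.002 0 85;0.002 -0.001 0.115 0 0.002 0 85"

```text
t: 7.33
ee_pos: [0.6357, -0.2299, 0.0299]
tool_rot: [3.141, 0.001, -0.399]
contact_force: [0.1, -0.9, 0.0]
finger_gap: 0.0849
finger_force: 0.0
```

Emit:
servo_tool:
  rows: "0 0 0 0 0 0 40;0 0 0 0 0 0 40;0 0 0 0 0 0 40;0 0 0 0 0 0 40;0 0 0 0 0 0 40;0 0 0 0 0 0 40;0 0 0 0 0 0 40;0 0 0 0 0 0 40"
  squeeze: 80

```text
t: 8.0
ee_pos: [0.6383, -0.2317, 0.0338]
tool_rot: [3.141, -0.006, -0.4]
contact_force: [-2.1, 2.6, 10.0]
finger_gap: 0.0485
finger_force: 82.9
```

Emit:
servo_tool:
  rows: "0 0 -0.02 0 0 0 40;0 0 -0.06 0 0 0 40;0 0 -0.1 0 0 0 40;0 0 -0.115 0 0 0 40;0 0 -0.115 0 0 0 40"

```text
t: 8.42
ee_pos: [0.6391, -0.2321, 0.1223]
tool_rot: [3.141, -0.009, -0.4]
contact_force: [0.5, -0.2, -4.6]
finger_gap: 0.0488
finger_force: 84.8
```

```bash
python3 p.py ".4417 -.2654 .12 -.012" ".4417 -.2654 .034 -.012"
```

```text
at [ 0.6391 -0.2321  0.1223] [ 3.141  -0.0093 -0.3998] F [ 0.5 -0.2 -4.6] t 8.42 gap 0.0488 q6 1.58
[-0.2252  0.1433  0.001 ] [ 0.0007 -0.0029 -0.1234]
[ 0.     -0.      0.1147] [0. 0. 0.]
```

Emit:
servo_tool:
  rows: "-0.224 0.143 0.001 0 -0.003 -0.123 40;-0.224 0.143 0.001 0 -0.003 -0.123 40;-0.224 0.143 0.001 0 -0.003 -0.123 40;-0.224 0.143 0.001 0 -0.003 -0.123 40;-0.224 0.143 0.001 0 -0.003 -0.123 40;-0.224 0.143 0.001 0 -0.003 -0.123 40;-0.224 0.143 0.001 0 -0.003 -0.123 40;-0.224 0.143 0.001 0 -0.003 -0.123 40"

```text
t: 9.08
ee_pos: [0.4407, -0.2649, 0.1164]
tool_rot: [-3.141, 0.006, -0.014]
contact_force: [0.2, -0.6, -4.0]
finger_gap: 0.0484
finger_force: 84.7
```

```bash
python3 p.py ".4425 -.2654 .036 -.012"
```

```text
at [ 0.4407 -0.2649  0.1164] [-3.1415  0.0064 -0.0141] F [ 0.2 -0.6 -4. ] t 9.08 gap 0.0484 q6 0.99
[0.0031 0.0007 0.1072] [-0.      0.002  -0.0007]
```

Emit:
servo_tool:
  rows: "0.003 0.001 0.03 0 0.002 0 40;0.003 0.001 0.07 0 0.002 0 40;0.003 0.001 0.095 0 0.002 0 40;0.003 0.001 0.103 0 0.002 0 40;0.003 0.001 0.107 0 0.002 0 40;0.003 0.001 0.107 0 0.002 0 40;0.003 0.001 0.107 0 0.002 0 40;0.003 0.001 0.107 0 0.002 0 40"

```text
t: 9.75
ee_pos: [0.4432, -0.2658, 0.0376]
tool_rot: [3.141, -0.001, -0.013]
contact_force: [-0.9, 0.3, -3.9]
finger_gap: 0.0485
finger_force: 84.5
```

Emit:
servo_tool:
  rows: "0 0 0.001 0 0 0 40;0 0 0.0015 0 0 0 40;0 0 0.002 0 0 0 40;0 0 0.002 0 0 0 40"

```text
t: 10.08
ee_pos: [0.4424, -0.2656, 0.0353]
tool_rot: [3.141, -0.0, -0.013]
contact_force: [-0.5, 0.6, -4.0]
finger_gap: 0.0486
finger_force: 84.5
```

```bash
python3 p.py ".4425 -.2654 .0335 -.012"
```

```text
at [ 0.4424 -0.2656  0.0353] [ 3.1414e+00 -2.0000e-04 -1.3400e-02] F [-0.5  0.6 -4. ] t 10.08 gap 0.0486 q6 0.99
[ 0.0001 -0.0002  0.0024] [ 0.0001 -0.0001 -0.0005]
```

Emit:
servo_tool:
  rows: "0 0 0.001 0 0 0 40;0 0 0.0015 0 0 0 40;0 0 0.002 0 0 0 40;0 0 0.002 0 0 0 40"

```text
t: 10.42
ee_pos: [0.4423, -0.2655, 0.0338]
tool_rot: [-3.142, 0.0, -0.013]
contact_force: [-2.0, -0.3, 4.6]
finger_gap: 0.0482
finger_force: 85.9
```

Contact. I'll release, lift, and go to the bush.

Emit:
servo_tool:
  rows: "0 0 0 0 0 0 60;0 0 0 0 0 0 85;0 0 0 0 0 0 85;0 0 0 0 0 0 85;0 0 0 0 0 0 85;0 0 0 0 0 0 85"

```text
t: 10.92
ee_pos: [0.4424, -0.2654, 0.0336]
tool_rot: [-3.142, 0.0, -0.013]
contact_force: [-0.0, 0.0, 0.2]
finger_gap: 0.085
finger_force: 0.0
```

Emit:
servo_tool:
  rows: "0 0 -0.04 0 0 0 85;0 0 -0.08 0 0 0 85;0 0 -0.116 0 0 0 85;0 0 -0.116 0 0 0 85;0 0 -0.116 0 0 0 85"

```text
t: 11.33
ee_pos: [0.4432, -0.266, 0.122]
tool_rot: [3.14, -0.002, -0.013]
contact_force: [-0.5, -0.3, -0.6]
finger_gap: 0.085
finger_force: 0.0
```

```bash
python3 p.py ".634 .0246 .12 .03" ".634 .0246 .034 .03"
```

```text
at [ 0.4432 -0.266   0.122 ] [ 3.1399e+00 -2.5000e-03 -1.3300e-02] F [-0.5 -0.3 -0.6] t 11.33 gap 0.085 q6 0.98
[ 0.2492 -0.3908  0.0026] [ 0.0006 -0.0008 -0.0138]
[ 0.     -0.      0.1147] [0. 0. 0.]
```

Emit:
servo_tool:
  rows: "0.249 -0.391 0.003 0 0 -0.014 85;0.249 -0.391 0.003 0 0 -0.014 85;0.249 -0.391 0.003 0 0 -0.014 85;0.249 -0.391 0.003 0 0 -0.014 85;0.249 -0.391 0.003 0 0 -0.014 85;0.249 -0.391 0.003 0 0 -0.014 85;0.249 -0.391 0.003 0 0 -0.014 85;0.249 -0.391 0.003 0 0 -0.014 85"

```text
t: 12.0
ee_pos: [0.6252, 0.0154, 0.117]
tool_rot: [-3.141, 0.002, 0.031]
contact_force: [1.5, 0.0, 0.8]
finger_gap: 0.0852
finger_force: 0.0
```

Emit:
servo_tool:
  rows: "0.015 -0.024 0 0 0 0 85;0.015 -0.024 0 0 0 0 85;0.015 -0.024 0 0 0 0 85;0.015 -0.024 0 0 0 0 85"

```text
t: 12.33
ee_pos: [0.6348, 0.0314, 0.1172]
tool_rot: [-3.142, 0.002, 0.031]
contact_force: [0.0, -1.2, 0.2]
finger_gap: 0.0847
finger_force: 0.0
```

```bash
python3 p.py ".634 .0246 .034 .03"; python3 - <<'E'
from h import *
from rig import *
for n in("side","top"):
    c=read_camera(n);print(n,fit(c,"nut",.442,-.2654,[0]))
E
```

```text
at [0.6348 0.0314 0.1172] [-3.1416e+00  2.4000e-03  3.1000e-02] F [ 0.  -1.2  0.2] t 12.33 gap 0.0847 q6 1.54
[-0.001   0.009   0.1109] [-0.      0.0008  0.0003]
side (array([ 0.43917048, -0.26635431,  0.05557742]), np.float64(0.9566010211524435))
top (array([ 0.26379308, -0.4301668 , -0.27434786]), np.float64(0.005513191223144531))
```

Emit:
servo_tool:
  rows: "-0.001 0.009 0.03 0 0 0 85;-0.001 0.009 0.07 0 0 0 85;-0.001 0.009 0.1 0 0 0 85;-0.001 0.009 0.111 0 0 0 85;-0.001 0.009 0.111 0 0 0 85;-0.001 0.009 0.111 0 0 0 85"

```text
t: 12.93
ee_pos: [0.6353, 0.0243, 0.0355]
tool_rot: [-3.142, 0.0, 0.03]
contact_force: [-0.7, -1.0, 0.0]
finger_gap: 0.0847
finger_force: 0.0
```

Emit:
servo_tool:
  rows: "0 0 0 0 0 0 40;0 0 0 0 0 0 40;0 0 0 0 0 0 40;0 0 0 0 0 0 40;0 0 0 0 0 0 40;0 0 0 0 0 0 40;0 0 0 0 0 0 40;0 0 0 0 0 0 40"

```text
t: 13.6
ee_pos: [0.6361, 0.0248, 0.0369]
tool_rot: [3.141, -0.002, 0.031]
contact_force: [-3.9, -0.9, 14.9]
finger_gap: 0.0483
finger_force: 80.7
```

Emit:
servo_tool:
  rows: "0 0 -0.02 0 0 0 40;0 0 -0.06 0 0 0 40;0 0 -0.1 0 0 0 40;0 0 -0.115 0 0 0 40;0 0 -0.115 0 0 0 40"

```text
t: 14.02
ee_pos: [0.6372, 0.0249, 0.1246]
tool_rot: [3.141, -0.005, 0.031]
contact_force: [0.3, 0.2, -3.4]
finger_gap: 0.0482
finger_force: 83.9
```

```bash
python3 p.py ".632 -.2284 .12 .006"
```

```text
at [0.6372 0.0249 0.1246] [ 3.1415 -0.0052  0.0307] F [ 0.3  0.2 -3.4] t 14.02 gap 0.0482 q6 1.53
[-0.0173  0.3374  0.0061] [ 0.     -0.0016  0.0079]
```

Emit:
servo_tool:
  rows: "-0.015 0.337 0.006 0 -0.002 0.008 40;-0.015 0.337 0.006 0 -0.002 0.008 40;-0.015 0.337 0.006 0 -0.002 0.008 40;-0.015 0.337 0.006 0 -0.002 0.008 40;-0.015 0.337 0.006 0 -0.002 0.008 40;-0.015 0.337 0.006 0 -0.002 0.008 40;-0.015 0.337 0.006 0 -0.002 0.008 40;-0.015 0.337 0.006 0 -0.002 0.008 40"

```text
t: 14.68
ee_pos: [0.6306, -0.2309, 0.1148]
tool_rot: [-3.141, 0.008, 0.002]
contact_force: [0.3, 0.5, -4.3]
finger_gap: 0.0476
finger_force: 84.4
```

Emit:
servo_tool:
  rows: "0 0 0 0 0 0 40;0 0 0 0 0 0 40"

```text
t: 14.85
ee_pos: [0.6312, -0.2271, 0.1157]
tool_rot: [-3.141, 0.008, 0.006]
contact_force: [0.2, 0.4, -2.8]
finger_gap: 0.0486
finger_force: 84.4
```

```bash
python3 p.py ".6335 -.2284 .040 .006"
```

```text
at [ 0.6312 -0.2271  0.1157] [-3.1408  0.008   0.006 ] F [ 0.2  0.4 -2.8] t 14.85 gap 0.0486 q6 1.18
[0.0038 0.0018 0.101 ] [-0.0003  0.0025 -0.    ]
```

Emit:
servo_tool:
  rows: "0.004 0.002 0.03 0 0.002 0 40;0.004 0.002 0.06 0 0.002 0 40;0.004 0.002 0.085 0 0.002 0 40;0.004 0.002 0.097 0 0.002 0 40;0.004 0.002 0.101 0 0.002 0 40;0.004 0.002 0.101 0 0.002 0 40;0.004 0.002 0.101 0 0.002 0 40;0.004 0.002 0.101 0 0.002 0 40"

```text
t: 15.52
ee_pos: [0.6351, -0.2297, 0.0423]
tool_rot: [3.141, -0.001, 0.006]
contact_force: [0.4, 0.5, -3.2]
finger_gap: 0.0479
finger_force: 84.4
```

Emit:
servo_tool:
  rows: "0 0 0.001 0 0 0 40;0 0 0.0015 0 0 0 40;0 0 0.002 0 0 0 40;0 0 0.002 0 0 0 40"

```text
t: 15.85
ee_pos: [0.6344, -0.2297, 0.0399]
tool_rot: [3.141, -0.0, 0.005]
contact_force: [-0.3, 0.4, -4.3]
finger_gap: 0.048
finger_force: 84.4
```

```bash
python3 p.py ".6335 -.2284 .0365 .006"
```

```text
at [ 0.6344 -0.2297  0.0399] [ 3.1415e+00 -2.0000e-04  5.4000e-03] F [-0.3  0.4 -4.3] t 15.85 gap 0.048 q6 1.17
[-0.0012 -0.0017  0.0045] [ 0.     -0.     -0.0002]
```

Emit:
servo_tool:
  rows: "-0.001 -0.0015 0.0015 0 0 0 40;-0.001 -0.0015 0.0025 0 0 0 40;-0.001 -0.0015 0.003 0 0 0 40;-0.001 -0.0015 0.0035 0 0 0 40;-0.001 -0.0015 0.0035 0 0 0 40"

```text
t: 16.27
ee_pos: [0.6335, -0.2284, 0.0371]
tool_rot: [-3.142, 0.0, 0.006]
contact_force: [-0.5, 0.2, -1.5]
finger_gap: 0.0478
finger_force: 84.9
```

Emit:
servo_tool:
  rows: "0 0 0.0005 0 0 0 40;0 0 0.001 0 0 0 40;0 0 0.001 0 0 0 40"

```text
t: 16.52
ee_pos: [0.6335, -0.2285, 0.0369]
tool_rot: [3.142, 0.0, 0.006]
contact_force: [-5.7, 2.2, 9.7]
finger_gap: 0.0481
finger_force: 86.1
```

Emit:
servo_tool:
  rows: "0 0 0 0 0 0 60;0 0 0 0 0 0 85;0 0 0 0 0 0 85;0 0 0 0 0 0 85;0 0 0 0 0 0 85;0 0 0 0 0 0 85"

```text
t: 17.02
ee_pos: [0.6336, -0.2285, 0.0362]
tool_rot: [3.142, 0.0, 0.006]
contact_force: [0.4, 0.7, -0.2]
finger_gap: 0.0849
finger_force: 0.0
```

Emit:
servo_tool:
  rows: "0 0 -0.04 0 0 0 85;0 0 -0.08 0 0 0 85;0 0 -0.116 0 0 0 85;0 0 -0.116 0 0 0 85;0 0 -0.116 0 0 0 85"

```text
t: 17.43
ee_pos: [0.6346, -0.2289, 0.1251]
tool_rot: [3.14, -0.003, 0.006]
contact_force: [0.2, -0.7, -0.4]
finger_gap: 0.0852
finger_force: 0.0
```

Emit:
servo_tool:
  rows: "-0.266 -0.657 0 0 0 -0.421 85;-0.266 -0.657 0 0 0 -0.421 85;-0.266 -0.657 0 0 0 -0.421 85;-0.266 -0.657 0 0 0 -0.421 85;-0.266 -0.657 0 0 0 -0.421 85;-0.266 -0.657 0 0 0 -0.421 85;-0.266 -0.657 0 0 0 -0.421 85;-0.266 -0.657 0 0 0 -0.421 85"

```text
t: 18.1
ee_pos: [0.505, 0.0812, 0.1224]
tool_rot: [-3.14, 0.001, 1.011]
contact_force: [0.7, 0.5, 0.6]
finger_gap: 0.0848
finger_force: 0.0
```

```bash
python3 p.py ".4338 .2648 .12 1.329"
```

```text
at [0.505  0.0812 0.1224] [-3.1403e+00  1.0000e-03  1.0113e+00] F [0.7 0.5 0.6] t 18.1 gap 0.0848 q6 0.66
[ 0.1571 -0.2104  0.0033] [-0.0005  0.0002 -0.1011]
```

Emit:
servo_tool:
  rows: "0.157 -0.21 0.003 0 0 -0.101 85;0.157 -0.21 0.003 0 0 -0.101 85;0.157 -0.21 0.003 0 0 -0.101 85;0.157 -0.21 0.003 0 0 -0.101 85;0.157 -0.21 0.003 0 0 -0.101 85;0.157 -0.21 0.003 0 0 -0.101 85;0.157 -0.21 0.003 0 0 -0.101 85;0.157 -0.21 0.003 0 0 -0.101 85"

```text
t: 18.77
ee_pos: [0.4364, 0.2632, 0.1203]
tool_rot: [-3.141, 0.001, 1.324]
contact_force: [-0.6, -0.5, -0.2]
finger_gap: 0.0853
finger_force: 0.0
```

```bash
python3 p.py ".4338 .2648 .030 1.329"; python3 - <<'E'
from h import *
from rig import *
for n in("side","top"):
    c=read_camera(n);print(n,fit(c,"nut",.442,-.2654,[0]),fit(c,"bush",.632,-.2284,[0]))
    np.savez(n+"2.npz",**{k:np.array(v) for k,v in c.items()})
    cv2.imwrite(f"pics/{n}2.png",cv2.resize(c["frame"],None,fx=1.5,fy=1.5,interpolation=cv2.INTER_CUBIC))
E
```

```text
at [0.4364 0.2632 0.1203] [-3.1406e+00  1.0000e-03  1.3236e+00] F [-0.6 -0.5 -0.2] t 18.77 gap 0.0853 q6 0.73
[ 0.0013 -0.0038  0.1205] [-0.0003  0.0003 -0.0017]
side (array([ 0.43902362, -0.26630478,  0.1063054 ]), np.float64(0.9553025763930497)) (array([ 0.62695863, -0.2327329 ,  0.22969767]), np.float64(0.8447896281800391))
top (array([ 0.44056022, -0.26510587,  0.04220601]), np.float64(0.9728130617136009)) (array([ 0.63197774, -0.22810649,  0.0408512 ]), np.float64(0.9757785467128027))
```

View pics/top2.png

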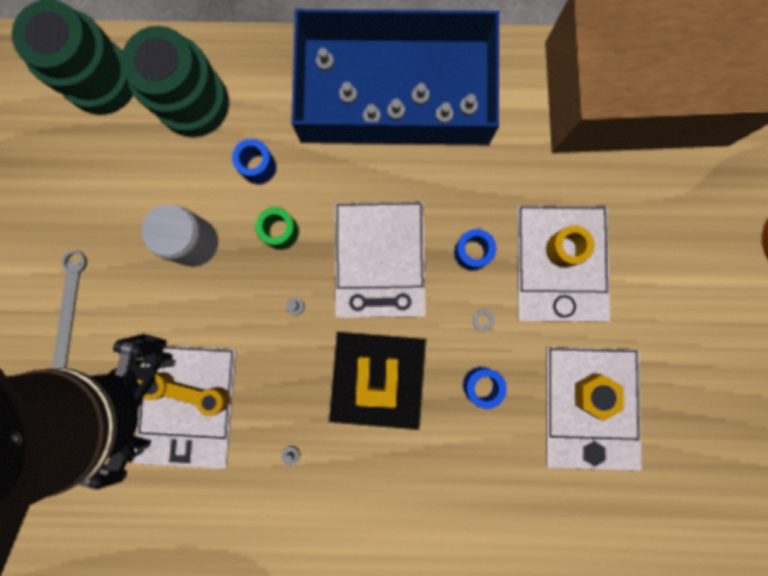

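The bush sits at (573,246) centred in bush_place, the nut at (600,398) in nut_place and the yoke at (377,382) on the mat. The gripper is above the link.

Emit:
servo_tool:
  rows: "0.001 -0.004 0.03 0 0 -0.001 85;0.001 -0.004 0.07 0 0 -0.001 85;0.001 -0.004 0.105 0 0 -0.001 85;0.001 -0.004 0.12 0 0 -0.001 85;0.001 -0.004 0.12 0 0 -0.001 85;0.001 -0.004 0.12 0 0 -0.001 85"

```text
t: 19.37
ee_pos: [0.4342, 0.2643, 0.031]
tool_rot: [-3.141, 0.001, 1.325]
contact_force: [0.5, 0.1, -0.1]
finger_gap: 0.0848
finger_force: 0.0
```

Emit:
servo_tool:
  rows: "0 0 0 0 0 0 12;0 0 0 0 0 0 12;0 0 0 0 0 0 12;0 0 0 0 0 0 12;0 0 0 0 0 0 12;0 0 0 0 0 0 12;0 0 0 0 0 0 12;0 0 0 0 0 0 12"

```text
t: 20.03
ee_pos: [0.4344, 0.2652, 0.0317]
tool_rot: [3.141, -0.001, 1.326]
contact_force: [-1.4, -1.9, 14.4]
finger_gap: 0.0164
finger_force: 78.8
```

Emit:
servo_tool:
  rows: "0 0 0 0 0 0 12;0 0 0 0 0 0 12;0 0 0 0 0 0 12"

```text
t: 20.28
ee_pos: [0.4344, 0.2652, 0.0317]
tool_rot: [3.141, -0.0, 1.326]
contact_force: [-2.1, -2.0, 13.8]
finger_gap: 0.016
finger_force: 78.8
```

Emit:
servo_tool:
  rows: "0 0 -0.02 0 0 0 12;0 0 -0.06 0 0 0 12;0 0 -0.1 0 0 0 12;0 0 -0.115 0 0 0 12;0 0 -0.115 0 0 0 12"

```text
t: 20.7
ee_pos: [0.4354, 0.2658, 0.1198]
tool_rot: [3.139, -0.003, 1.326]
contact_force: [1.3, 0.9, -3.9]
finger_gap: 0.0166
finger_force: 79.7
```

```bash
python3 p.py ".6334 .0177 .12 1.605"
```

```text
at [0.4354 0.2658 0.1198] [ 3.1386e+00 -2.8000e-03  1.3261e+00] F [ 1.3  0.9 -3.9] t 20.7 gap 0.0166 q6 0.73
[-0.257   0.3363  0.    ] [ 0.0011 -0.0007 -0.0888]
```

Emit:
servo_tool:
  rows: "-0.257 0.336 0 0.001 -0.001 -0.089 12;-0.257 0.336 0 0.001 -0.001 -0.089 12;-0.257 0.336 0 0.001 -0.001 -0.089 12;-0.257 0.336 0 0.001 -0.001 -0.089 12;-0.257 0.336 0 0.001 -0.001 -0.089 12;-0.257 0.336 0 0.001 -0.001 -0.089 12;-0.257 0.336 0 0.001 -0.001 -0.089 12;-0.257 0.336 0 0.001 -0.001 -0.089 12"

```text
t: 21.37
ee_pos: [0.6325, 0.0145, 0.1155]
tool_rot: [-3.136, 0.003, 1.605]
contact_force: [0.7, 0.3, -5.1]
finger_gap: 0.016
finger_force: 79.7
```

Emit:
servo_tool:
  rows: "0 0 0 0 0 0 12;0 0 0 0 0 0 12"

```text
t: 21.53
ee_pos: [0.6321, 0.0151, 0.1153]
tool_rot: [-3.136, 0.003, 1.603]
contact_force: [-0.3, 0.7, -4.4]
finger_gap: 0.0164
finger_force: 80.0
```

```bash
python3 p.py ".6334 .0177 .036 1.605"
```

```text
at [0.6321 0.0151 0.1153] [-3.1363e+00  2.6000e-03  1.6027e+00] F [-0.3  0.7 -4.4] t 21.53 gap 0.0164 q6 -0.05
[0.0037 0.0024 0.1058] [-0.0017  0.0008 -0.0007]
```

Emit:
servo_tool:
  rows: "0.003 0.002 0.03 -0.002 0.001 -0.001 12;0.003 0.002 0.06 -0.002 0.001 -0.001 12;0.003 0.002 0.085 -0.002 0.001 -0.001 12;0.003 0.002 0.1 -0.002 0.001 -0.001 12;0.003 0.002 0.105 -0.002 0.001 -0.001 12;0.003 0.002 0.105 -0.002 0.001 -0.001 12;0.003 0.002 0.105 -0.002 0.001 -0.001 12;0.003 0.002 0.105 -0.002 0.001 -0.001 12"

```text
t: 22.2
ee_pos: [0.6337, 0.0192, 0.0395]
tool_rot: [3.138, -0.0, 1.609]
contact_force: [0.1, 0.2, -4.9]
finger_gap: 0.0164
finger_force: 80.0
```

```bash
python3 p.py ".6334 .0177 .034 1.605"
```

```text
at [0.6337 0.0192 0.0395] [ 3.1375e+00 -4.0000e-04  1.6089e+00] F [ 0.1  0.2 -4.9] t 22.2 gap 0.0164 q6 -0.06
[-0.002  -0.0005  0.0073] [ 0.0013 -0.0001  0.0012]
```

Emit:
servo_tool:
  rows: "-0.001 0 0.002 0.001 0 0.001 12;-0.002 0 0.004 0.001 0 0.001 12;-0.002 0 0.006 0.001 0 0.001 12;-0.002 0 0.007 0.001 0 0.001 12;-0.002 0 0.007 0.001 0 0.001 12;-0.002 0 0.007 0.001 0 0.001 12"

```text
t: 22.7
ee_pos: [0.6331, 0.0175, 0.0332]
tool_rot: [-3.141, -0.001, 1.605]
contact_force: [-0.8, 0.5, -3.6]
finger_gap: 0.0164
finger_force: 80.0
```

Emit:
servo_tool:
  rows: "0 0 0.0005 0 0 0 12;0 0 0.001 0 0 0 12;0 0 0.0015 0 0 0 12;0 0 0.0015 0 0 0 12"

```text
t: 23.03
ee_pos: [0.6331, 0.0176, 0.032]
tool_rot: [-3.141, -0.0, 1.606]
contact_force: [-0.3, 0.4, -3.8]
finger_gap: 0.0165
finger_force: 80.0
```

Emit:
servo_tool:
  rows: "0 0 0.0005 0 0 0 12;0 0 0.001 0 0 0 12;0 0 0.001 0 0 0 12"

```text
t: 23.28
ee_pos: [0.6331, 0.0175, 0.0317]
tool_rot: [-3.141, -0.0, 1.606]
contact_force: [-2.7, 0.1, 4.4]
finger_gap: 0.0163
finger_force: 81.3
```

Emit:
servo_tool:
  rows: "0 0 0 0 0 0 40;0 0 0 0 0 0 85;0 0 0 0 0 0 85;0 0 0 0 0 0 85;0 0 0 0 0 0 85;0 0 0 0 0 0 85;0 0 0 0 0 0 85"

```text
t: 23.87
ee_pos: [0.6331, 0.0175, 0.0313]
tool_rot: [-3.141, -0.0, 1.606]
contact_force: [0.1, 0.6, 0.2]
finger_gap: 0.085
finger_force: 0.0
```

Emit:
servo_tool:
  rows: "0 0 -0.04 0 0 0 85;0 0 -0.08 0 0 0 85;0 0 -0.118 0 0 0 85;0 0 -0.118 0 0 0 85;0 0 -0.118 0 0 0 85"

```text
t: 24.28
ee_pos: [0.6343, 0.0175, 0.1217]
tool_rot: [3.139, -0.0, 1.606]
contact_force: [0.2, 0.6, -0.7]
finger_gap: 0.085
finger_force: 0.0
```

Emit:
servo_tool:
  rows: "0 -0.239 0 0 0 0.521 85;0 -0.239 0 0 0 0.521 85;0 -0.239 0 0 0 0.521 85;0 -0.239 0 0 0 0.521 85;0 -0.239 0 0 0 0.521 85;0 -0.239 0 0 0 0.521 85;0 -0.239 0 0 0 0.521 85;0 -0.239 0 0 0 0.521 85"

```text
t: 24.95
ee_pos: [0.4532, 0.0113, 0.1193]
tool_rot: [-3.14, 0.001, 0.599]
contact_force: [-0.2, 0.2, 0.8]
finger_gap: 0.0854
finger_force: 0.0
```

```bash
python3 p.py ".4540 .0175 .12 -.032"
```

```text
at [0.4532 0.0113 0.1193] [-3.1402e+00  1.2000e-03  5.9930e-01] F [-0.2  0.2  0.8] t 24.95 gap 0.0854 q6 0.93
[ 0.0056 -0.0063 -0.0009] [-0.0003  0.0005  0.2009]
```

Emit:
servo_tool:
  rows: "0.006 -0.006 -0.001 0 0 0.201 85;0.006 -0.006 -0.001 0 0 0.201 85;0.006 -0.006 -0.001 0 0 0.201 85;0.006 -0.006 -0.001 0 0 0.201 85;0.006 -0.006 -0.001 0 0 0.201 85;0.006 -0.006 -0.001 0 0 0.201 85;0.006 -0.006 -0.001 0 0 0.201 85"

```text
t: 25.53
ee_pos: [0.4546, 0.0175, 0.1201]
tool_rot: [-3.141, 0.002, -0.023]
contact_force: [-0.7, -0.1, 0.2]
finger_gap: 0.0847
finger_force: 0.0
```

```bash
python3 p.py ".4540 .0175 .0335 -.032"; python3 - <<'E'
from h import *
from rig import *
for n in("side","top"):
    c=read_camera(n);print(n,fit(c,"link",.634,.0177,[1.6]))
E
```

```text
at [0.4546 0.0175 0.1201] [-3.1412e+00  1.8000e-03 -2.2600e-02] F [-0.7 -0.1  0.2] t 25.53 gap 0.0847 q6 1.56
[-6.000e-04  1.000e-04  1.155e-01] [-0.0001  0.0006  0.003 ]
side (array([0.63254594, 0.01611053, 1.60290303]), np.float64(0.9615719257540604))
top (array([0.63424445, 0.01741789, 1.60805148]), np.float64(0.963240699897074))
```

The link is centred within about 1 mm. Now I'll pick the yoke up off the mat.

Emit:
servo_tool:
  rows: "-0.001 0 0.03 0 0.001 0.003 85;-0.001 0 0.07 0 0.001 0.003 85;-0.001 0 0.1 0 0.001 0.003 85;-0.001 0 0.115 0 0.001 0.003 85;-0.001 0 0.115 0 0.001 0.003 85;-0.001 0 0.115 0 0.001 0.003 85"

```text
t: 26.13
ee_pos: [0.4539, 0.0176, 0.0341]
tool_rot: [-3.141, -0.001, -0.033]
contact_force: [0.1, -0.1, 1.0]
finger_gap: 0.0848
finger_force: 0.0
```

Emit:
servo_tool:
  rows: "0 0 0 0 0 0 40;0 0 0 0 0 0 40;0 0 0 0 0 0 40;0 0 0 0 0 0 40;0 0 0 0 0 0 40;0 0 0 0 0 0 40;0 0 0 0 0 0 40;0 0 0 0 0 0 40"

```text
t: 26.8
ee_pos: [0.455, 0.0175, 0.0356]
tool_rot: [-3.141, -0.004, -0.035]
contact_force: [-2.7, -0.6, 16.3]
finger_gap: 0.0489
finger_force: 81.1
```

Emit:
servo_tool:
  rows: "0 0 -0.02 0 0 0 40;0 0 -0.06 0 0 0 40;0 0 -0.1 0 0 0 40;0 0 -0.115 0 0 0 40;0 0 -0.115 0 0 0 40"

```text
t: 27.22
ee_pos: [0.4557, 0.0175, 0.1235]
tool_rot: [-3.141, -0.008, -0.035]
contact_force: [0.9, 0.5, -5.1]
finger_gap: 0.0486
finger_force: 88.0
```

```bash
python3 p.py ".4352 .2704 .12 -.034"
```

```text
at [0.4557 0.0175 0.1235] [-3.1411 -0.0077 -0.035 ] F [ 0.9  0.5 -5.1] t 27.22 gap 0.0486 q6 1.58
[-0.0392 -0.336   0.0046] [-0.0002 -0.0024 -0.0003]
```

Emit:
servo_tool:
  rows: "-0.0385 -0.336 0.004 0 -0.002 0 40;-0.0385 -0.336 0.004 0 -0.002 0 40;-0.0385 -0.336 0.004 0 -0.002 0 40;-0.0385 -0.336 0.004 0 -0.002 0 40;-0.0385 -0.336 0.004 0 -0.002 0 40;-0.0385 -0.336 0.004 0 -0.002 0 40;-0.0385 -0.336 0.004 0 -0.002 0 40;-0.0385 -0.336 0.004 0 -0.002 0 40"

```text
t: 27.88
ee_pos: [0.4333, 0.2728, 0.1167]
tool_rot: [-3.141, 0.004, -0.031]
contact_force: [-0.9, -1.4, -5.6]
finger_gap: 0.0485
finger_force: 88.1
```

Emit:
servo_tool:
  rows: "0 0 0 0 0 0 40;0 0 0 0 0 0 40"

```text
t: 28.05
ee_pos: [0.4337, 0.2695, 0.1171]
tool_rot: [3.141, 0.005, -0.036]
contact_force: [-0.8, -1.0, -4.2]
finger_gap: 0.0485
finger_force: 88.1
```

```bash
python3 p.py ".4357 .2704 .039 -.034"
```

```text
at [0.4337 0.2695 0.1171] [ 3.1412  0.0049 -0.0356] F [-0.8 -1.  -4.2] t 28.05 gap 0.0485 q6 2.1
[ 0.0032 -0.0014  0.1041] [ 0.0001  0.0016 -0.0005]
```

Emit:
servo_tool:
  rows: "0.0025 -0.001 0.03 0 0.0015 0 40;0.0025 -0.001 0.06 0 0.0015 0 40;0.0025 -0.001 0.085 0 0.0015 0 40;0.0025 -0.001 0.099 0 0.0015 0 40;0.0025 -0.001 0.104 0 0.0015 0 40;0.0025 -0.001 0.104 0 0.0015 0 40;0.0025 -0.001 0.104 0 0.0015 0 40;0.0025 -0.001 0.104 0 0.0015 0 40"

```text
t: 28.72
ee_pos: [0.4364, 0.2712, 0.0406]
tool_rot: [-3.14, -0.002, -0.036]
contact_force: [0.2, 0.3, -5.2]
finger_gap: 0.0484
finger_force: 87.9
```

```bash
python3 p.py ".4357 .2704 .037 -.034"
```

```text
at [0.4364 0.2712 0.0406] [-3.1404e+00 -2.2000e-03 -3.5700e-02] F [ 0.2  0.3 -5.2] t 28.72 gap 0.0484 q6 2.1
[-0.0009  0.0012  0.0049] [-0.0004 -0.0007 -0.0005]
```

Emit:
servo_tool:
  rows: "-0.001 0.001 0.0015 0 -0.0005 0 40;-0.001 0.001 0.003 0 -0.0005 0 40;-0.001 0.001 0.0045 0 -0.0005 0 40;-0.001 0.001 0.0045 0 -0.0005 0 40;-0.001 0.001 0.0045 0 -0.0005 0 40"

```text
t: 29.13
ee_pos: [0.435, 0.2705, 0.0364]
tool_rot: [-3.141, 0.001, -0.035]
contact_force: [0.1, -0.4, -4.6]
finger_gap: 0.0484
finger_force: 87.9
```

Emit:
servo_tool:
  rows: "0 0 0.0005 0 0 0 40;0 0 0.001 0 0 0 40;0 0 0.0015 0 0 0 40;0 0 0.0015 0 0 0 40"

```text
t: 29.47
ee_pos: [0.435, 0.2705, 0.0357]
tool_rot: [-3.141, 0.0, -0.035]
contact_force: [-3.9, -0.5, 9.2]
finger_gap: 0.0486
finger_force: 89.9
```

Contact. I'll release, lift, pull back and check.

Emit:
servo_tool:
  rows: "0 0 0 0 0 0 60;0 0 0 0 0 0 85;0 0 0 0 0 0 85;0 0 0 0 0 0 85;0 0 0 0 0 0 85;0 0 0 0 0 0 85"

```text
t: 29.97
ee_pos: [0.435, 0.2704, 0.0352]
tool_rot: [-3.141, 0.001, -0.035]
contact_force: [-0.6, -0.1, -0.8]
finger_gap: 0.0854
finger_force: 0.0
```

Emit:
servo_tool:
  rows: "0 0 -0.04 0 0 0 85;0 0 -0.08 0 0 0 85;0 0 -0.13 0 0 0 85;0 0 -0.18 0 0 0 85;0 0 -0.22 0 0 0 85;0 0 -0.22 0 0 0 85"

```text
t: 30.47
ee_pos: [0.4375, 0.2717, 0.2058]
tool_rot: [-3.137, -0.006, -0.035]
contact_force: [1.5, 1.3, 1.3]
finger_gap: 0.0852
finger_force: 0.0
```

Emit:
servo_tool:
  rows: "-0.2 -0.35 0 0 0 0 85;-0.2 -0.35 0 0 0 0 85;-0.2 -0.35 0 0 0 0 85;-0.2 -0.35 0 0 0 0 85;-0.2 -0.35 0 0 0 0 85;-0.2 -0.35 0 0 0 0 85;-0.2 -0.35 0 0 0 0 85;-0.2 -0.35 0 0 0 0 85"

```text
t: 31.13
ee_pos: [0.2917, 0.5426, 0.2002]
tool_rot: [-3.139, 0.001, -0.033]
contact_force: [-0.1, -1.0, -0.4]
finger_gap: 0.0853
finger_force: 0.0
```

```bash
python3 p.py; python3 - <<'E'
from h import *
from rig import *
for n in("side","top"):
    c=read_camera(n)
    for k,x,y,a in(("yoke",.4345,.2704,-.034),("link",.634,.0177,1.6),("nut",.442,-.2654,0),("bush",.632,-.2284,0)):
        p,i=fit(c,k,x,y,[a]);print(n,k,np.round(p,4),round(i,3))
    cv2.imwrite(f"pics/{n}3.png",cv2.resize(c["frame"],None,fx=1.5,fy=1.5,interpolation=cv2.INTER_CUBIC))
E
```

```text
at [0.2917 0.5426 0.2002] [-3.1392e+00  7.0000e-04 -3.2800e-02] F [-0.1 -1.  -0.4] t 31.13 gap 0.0853 q6 2.63
side yoke [0.4127 0.254  0.345 ] 0.763
side link [0.4713 0.3567 0.5792] 0.014
side nut [ 0.4394 -0.2662  0.0474] 0.967
side bush [ 0.6305 -0.23    0.086 ] 0.969
top yoke [ 0.4343  0.2722 -0.0345] 0.959
top link [0.6341 0.0175 1.6099] 0.961
top nut [ 0.441  -0.2653  0.0354] 0.97
top bush [ 0.632  -0.2281  0.0405] 0.975
```

View pics/top3.png

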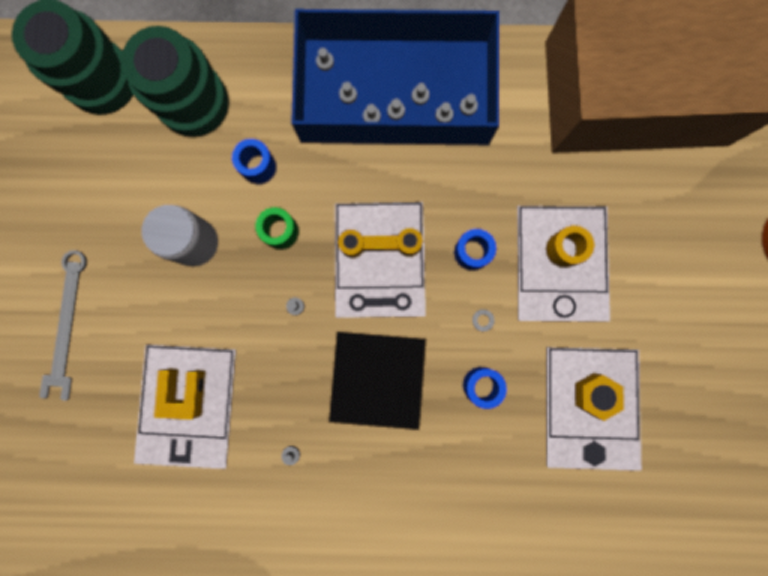

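The top view shows all four parts centred within about 1.5 mm: yoke (179,393), link (380,242), bush (573,246), nut (600,398). The mat at (378,380) is empty, the tin at (172,232) hasn't moved, and the arm is clear.

```bash
python3 -c "
from rig import *
print(finish_job())"
```

```text
the job is handed in; nothing more can be done
None
```

All four parts are on the plates whose drawings show them, each centred within about 1.5 mm by the top camera; the mat is empty, the tin hasn't moved, and I handed the job in at about 31 s.

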